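# Put the amber bottles back in their holders

### The job

Put each of the four amber bottles into the grey bench holder that fits it: the square bottle into the square recess, and the large, medium and small round bottles into the large, medium and small round recesses. Keep every bottle upright all the way, leave each one standing flat on the floor of its recess, and leave the roll of tape where it lies.

Things in the scene. Friction and masses are not known exactly. Their poses are not given: they have to be found in the camera images.
- large_bottle: The largest amber glass bottle: round, red screw cap, white label. Body 60 mm diameter, 111 mm high overall; cap 30 mm diameter from 93 mm to 111 mm. Straight up to 65 mm, then a sloping shoulder: grip round the straight body (fingers round the cap meet the shoulder). Loose, 0.1 kg, upright on the table at the start. Origin: centre of its underside, z up along its axis. 
- medium_bottle: The middle round amber bottle: black screw cap, white label. Body 44 mm diameter, 86 mm high overall; cap 30 mm diameter from 68 mm to 86 mm. Straight up to 50 mm, then a sloping shoulder: grip round the straight body (fingers round the cap meet the shoulder). Loose, 0.1 kg, upright on the table at the start. Origin: centre of its underside, z up along its axis. 
- small_bottle: The smallest, slim round amber bottle: black screw cap, white label band. Body 28 mm diameter, 66 mm high overall; cap 22 mm diameter from 50 mm to 66 mm above the underside. Loose, about 0.04 kg, stands upright on the table at the start. Origin: centre of its underside, z up along its axis. 
- square_bottle: Amber bottle with a square body 36 x 36 mm, black round screw cap, small white label on one side. 76 mm high overall; square up to 50 mm, cap 27 mm diameter from 59 mm to 76 mm above the underside. Loose, about 0.07 kg, stands upright on the table at the start. Origin: centre of its underside, z up along its axis. x and y are square to its flat sides.
- large_stand: Largest round grey holder, a low cup 94 mm outside diameter, with a round recess 76 mm diameter and a dark pad in it: the place of the large bottle. Fixed to the table. Origin: centre of its underside, z up. The recess is centred, open above, its flat floor is 6 mm above the origin and its rim 18 mm above the origin (12 mm deep). 
- medium_stand: Middle round grey holder, 76 mm outside diameter, with a round recess 58 mm diameter and a dark pad in it: the place of the medium round bottle. Fixed to the table. Origin: centre of its underside, z up. The recess is centred, open above, its flat floor is 6 mm above the origin and its rim 18 mm above the origin (12 mm deep). 
- small_stand: Smallest round grey holder, 58 mm outside diameter, with a round recess 42 mm diameter and a dark pad in it: the place of the small round bottle. Fixed to the table. Origin: centre of its underside, z up. The recess is centred, open above, its flat floor is 6 mm above the origin and its rim 18 mm above the origin (12 mm deep). 
- square_stand: Square grey holder 70 x 70 mm with a square recess 50 x 50 mm and a dark pad in it: the place of the square bottle. Fixed to the table. Origin: centre of its underside, z up. The recess is centred, open above, its flat floor is 6 mm above the origin and its rim 18 mm above the origin (12 mm deep). x and y are square to its sides.
- tape_roll: Bystander: loose flat roll of green tape, 78 mm diameter, 20 mm high, lying among the bottles; not to be moved. Origin: centre of its underside.
Mind the look-alikes: they are no part of the job. Leave any blue look-alike of the large_bottle alone.

How it is judged (in metres and radians):
At the end, for the whole second after the job is handed in: Each amber bottle stands in its own holder: within 11 mm of the holder's centre, its underside less than 4 mm above the recess floor, tilted less than 0.1 rad, at rest and released; the tape roll is within 30 mm of where it began (horizontal distance between large_bottle and large_stand below 0.011 m and z of large_bottle in the frame of large_stand below 0.01 m and angle between each of large_bottle, medium_bottle, small_bottle, square_bottle's own z axis and vertical below 0.1 rad and linear speed of each of large_bottle, medium_bottle, small_bottle, square_bottle below 0.02 m/s and contact force between each of large_bottle, medium_bottle, small_bottle, square_bottle and the fingers below 0.1 N and horizontal distance between medium_bottle and medium_stand below 0.011 m and z of medium_bottle in the frame of medium_stand below 0.01 m and horizontal distance between small_bottle and small_stand below 0.011 m and z of small_bottle in the frame of small_stand below 0.01 m and horizontal distance between square_bottle and square_stand below 0.011 m and z of square_bottle in the frame of square_stand below 0.01 m and distance of tape_roll from where it was at the start of the episode below 0.03 m); the robot touches nothing.
It fails at once if a bottle is tipped over (tilted more than 0.7 rad) (angle between any of large_bottle, medium_bottle, small_bottle, square_bottle's own z axis and vertical above 0.7 rad).
It fails at once if the tape roll is moved more than 30 mm (distance of tape_roll from where it was at the start of the episode above 0.03 m).
It also fails if it takes over 120 s, if anything falls off the work surface, if the arm or the gripper's body presses on something with over 40 N, if the wrist force passes 120 N, or if a joint passes its speed limit or range.

### The arm

A 6-joint arm with a two-finger parallel gripper is mounted at the origin on a cart in front of the work surface, level with it; the furniture and walls round the work are solid. World frame = base frame: x ahead of the robot, y to its left, z up, the work surface at z = 0. Lengths are in mm, angles in rad, forces in N, time in s.
With the tool pointing down it reaches from about 200 to 875 mm from the base axis. Payload 3.4 kg.
Tool frame: the origin (TCP) lies between the finger pads; the fingertips stand 14 mm ahead of it and the grasp point (between the pads) lies 5 mm behind it; z points along the fingers, y is the line along which they close (so a half turn about z gives the same grasp; the last joint's range is limited). The gripper opens to 94 mm and grips with 3 to 60 N. Pads are 16 mm wide; open, the fingers measure 119 mm over their backs; the gripper's body (75 mm by 177 mm) begins 78 mm behind the grasp point.
Start: joints at [-1.232, 0.276, 1.505, -0, 1.361, -0.121], TCP at [255.172, -515.317, 219.493] pointing down, gripper open.
Joint ranges: [-2.89, 2.89], [-0.75, 2.08], [0.22, 2.7], [-1.18, 4.32], [0.11, 2.71], [-2.7, 2.7]. Speed limits (rad/s): [2.57, 2.57, 3.14, 3.14, 3.14, 3.14].

### API

Orientations are given as [roll, pitch, yaw] about the fixed x, y, z axes, in that order (R = Rz(yaw) Ry(pitch) Rx(roll)).
In Python, from station import state, snapshot, camera_model, sign_off gives the robot as it stands.
- The arm moves only by the shell command python3 -m handwheel 'ROWS' [FORCE]. ROWS is JSON, a list of rows, each a list of 5 numbers: the shift along the tool's x, y, z in mm, then the turn about the tool's z in degrees, then the closure, from 0 (fully open) to 1 (shut). In form: [[x, y, z, roll, gripper], ...]. A call has 1 to 5 rows; each row shifts and turns the commanded pose from where the row before left it, along the tool's axes as they then stand; what a row does not reach is not made up. A row lasts 1/8 s, in which the tool goes at most 62.5 mm and 10.7 degrees, less where a joint would pass 70% of its speed; a pose out of reach is approached as far as the arm can. A call with a gripper value outside its range is refused whole. The fingers move at their own pace and stop on an object; FORCE is the grip in N (left out, the last holds). Time passes only in rows, so rows that do not move let the fingers close. It gives the time, the measured TCP pose, the force, the opening and the grip force at its end, in the units of the state.
- state(): the state, without advancing time (a new reading comes with each control period).
- snapshot(name): name is "scene" or "top"; returns the picture (420x560x3 uint8, red, green, blue); there is no depth.
- camera_model(name): a dict with "camera_matrix" (3x3 intrinsics, pixels), "rvec" (rotation vector, rad) and "tvec" (3), from world to camera coordinates, as OpenCV has them. Camera axes: x right, y down, z forward; pixel columns grow to the right and rows downward; lengths in mm; the calibration is good to about 2 mm. A picture is of the moment at which its call begins. camera_model takes no time and is no camera call.
- sign_off(): hands the job in; it is judged then, once.
The state is a dict: "t": time; "joints": joint angles; "joint_vel": joint speeds; "effort": joint torques, N m; "eef_pos": TCP position; "tool_rot": TCP orientation; "contact_force": force on the tool from outside, world axes, zero at the start; "wrist_torque": the same for the moment, N m; "width": finger opening in mm; "grasp_force": force on a finger pad.
Only numpy, scipy, OpenCV 4.12 (cv2) and the standard library are available. Lean on these libraries where they do the work, as an engineer would, in place of code of your own. Each camera call takes 0.05 s, during which the arm holds its last target. There are 200 camera calls.

## Working session

There is one attempt and no reset: what is moved stays moved. The work goes in short steps, Python scripts to look and compute and a shell command to move; the robot and the scene stay as the last step left them, time stands still between calls to the robot, and variables do not carry over. Pictures are saved under pics/ and viewed, at most 14 in all, crops included, and the job is handed in when it is done.

```bash
ls; mkdir -p pics; python3 - <<'E'
from station import *
import cv2,json
print(state())
for n in("scene","top"):
    cv2.imwrite(f"pics/{n}0.png",snapshot(n)[:,:,::-1]); print(camera_model(n))
E
```

```text
pics
{'t': 0.0, 'joints': array([-1.23199810e+00,  2.76595876e-01,  1.50608952e+00, -1.94913923e-05,
        1.36068534e+00, -1.21012895e-01]), 'joint_vel': array([-0.00141113, -0.00226703,  0.00029483,  0.00098562, -0.00104493,
       -0.00017787]), 'effort': array([-8.85409531e-05, -4.04575074e+01, -2.37228066e+01,  7.03436905e-02,
        3.48585891e-02, -1.46347429e-04]), 'eef_pos': array([ 254.97981632, -514.79046084,  218.62159173]), 'tool_rot': array([-3.13982527e+00, -1.95730249e-04,  4.59815027e-01]), 'contact_force': array([-0.51595889, -0.02404371,  0.45041268]), 'wrist_torque': array([ 0.01975063, -0.02897292,  0.01574883]), 'grasp_force': 0.0, 'width': 93.98413722731267}
{'camera_matrix': array([[434.50818609,   0.        , 280.33837859],
       [  0.        , 434.50818609, 209.41168086],
       [  0.        ,   0.        ,   1.        ]]), 'rvec': array([ 1.03659163, -2.28168133,  1.18555447]), 'tvec': array([ 391.70514109,  275.15515267, 1094.77675128])}
{'camera_matrix': array([[382.49469403,   0.        , 276.54240208],
       [  0.        , 382.49469403, 210.14751164],
       [  0.        ,   0.        ,   1.        ]]), 'rvec': array([ 2.0926264 , -2.09592649,  0.24714706]), 'tvec': array([  14.17092556,  586.53952323, 1030.80319294])}
```

View pics/top0.png

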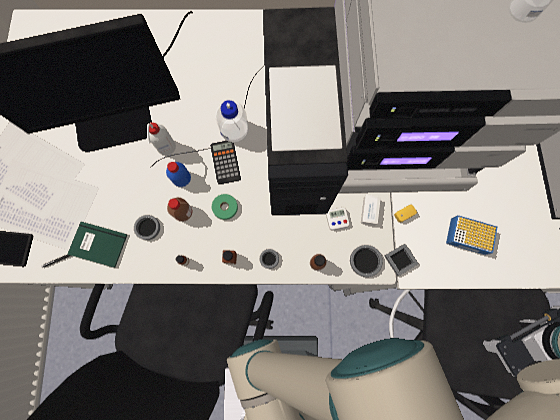

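View pics/scene0.png

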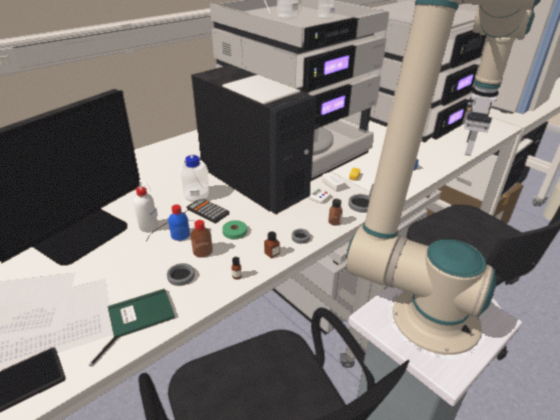

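The top view shows the following:
- Red-cap amber bottle at (176,206). The blue look-alike is at (178,172), and there is a white one at (158,135).
- Small dark-cap bottles at (182,260), (229,256) and (318,262).
- Round holders at (147,228), (269,258) and (367,261), and the square holder at (400,260).
- Tape roll at (225,207).

The amber body at (176,206) fits the large bottle. I'll confirm it in an enlarged crop.

```bash
cat > h.py <<'E'
import cv2,numpy as np
from station import *
def cast(n,u,v,z):
    c=camera_model(n);R=cv2.Rodrigues(c["rvec"])[0];o=-R.T@c["tvec"]
    d=R.T@np.linalg.inv(c["camera_matrix"])@np.array([u,v,1.])
    return (o+d*(z-o[2])/d[2])[:2]
E
python3 - <<'E'
from h import *
a=cv2.imread("pics/top0.png");b=cv2.imread("pics/scene0.png")
cv2.imwrite("pics/c1.png",cv2.resize(a[160:290,125:425],(800,347),interpolation=cv2.INTER_CUBIC))
cv2.imwrite("pics/c2.png",cv2.resize(b[165:295,155:385],(800,452),interpolation=cv2.INTER_CUBIC))
for n in("scene","top"):
    c=camera_model(n);R=cv2.Rodrigues(c["rvec"])[0];print(n,-R.T@c["tvec"])
for n,(u,v) in dict(cupA=(147,228),cupB=(269,258),cupC=(367,261),sq=(400,260)).items():print(n,cast("top",u,v,18))
for n,(u,v,h) in dict(L=(175,202,111),s=(182,259,66),q=(229,254,76),m=(319,260,86)).items():print(n,cast("top",u,v,h))
E
```

```text
scene [-282.78908703  786.73499532  853.67311669]
top [ 327.59300402   10.6499315  1139.89212327]
cupA [545.02225085 400.37204469]
cupB [454.96852167  35.64684416]
cupC [ 445.76822055 -250.73873443]
sq [ 448.53323681 -347.29960211]
L [600.51397248 295.81936552]
s [447.09919463 278.52506338]
q [459.68394126 145.81690294]
m [ 441.54649841 -103.26246871]
```

View pics/c1.png

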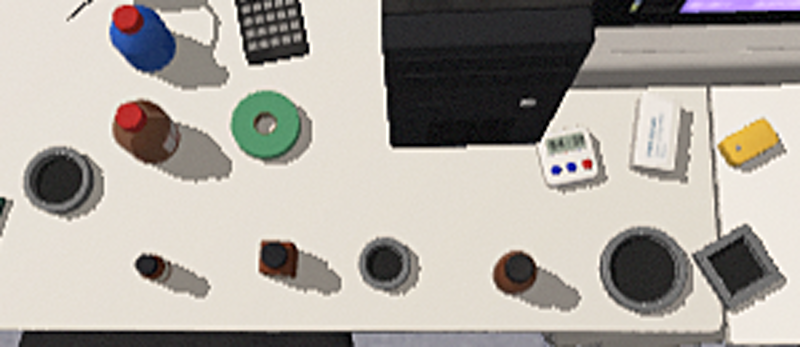

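View pics/c2.png

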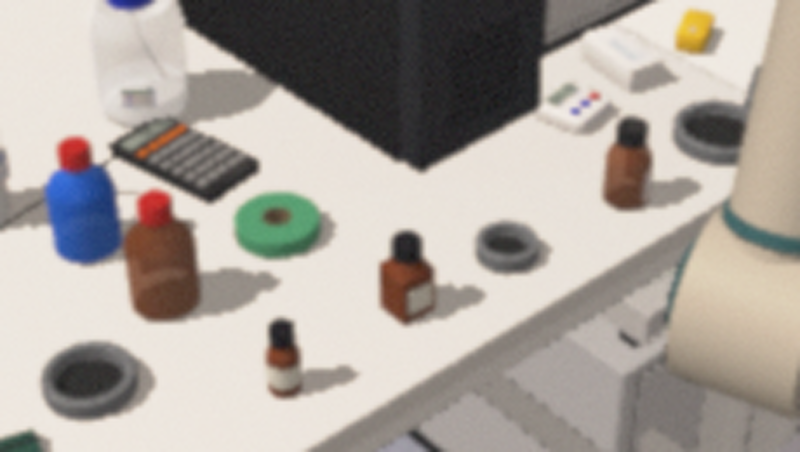

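The crops settle which is which: the large bottle is the amber one, left of the tape. Small, square and medium sit at (182,259), (229,256) and (318,262). Holders, left to right, are medium, small, large and square. Next I'll measure them precisely with masks.

```bash
cat >> h.py <<'E'
def big(m,near=None):
    cs=cv2.findContours(m.astype(np.uint8),cv2.RETR_EXTERNAL,cv2.CHAIN_APPROX_NONE)[0]
    return max(cs,key=cv2.contourArea) if cs else None
def proj(n,p):
    c=camera_model(n);return cv2.projectPoints(np.array([p],float),c["rvec"],c["tvec"],c["camera_matrix"],None)[0][0,0]
E
python3 - <<'E'
from h import *
I={n:cv2.imread(f"pics/{n}0.png") for n in("top","scene")}
def win(n,x,y,z,r):
    u,v=np.round(proj(n,(x,y,z))).astype(int);return I[n][v-r:v+r,u-r:u+r].astype(int),u-r,v-r
for k,(x,y,z,r) in dict(L=(600,296,102,11),s=(447,278,58,8),q=(460,146,68,9),m=(441.5,-103,77,10)).items():
    for n in("top","scene"):
        w,u0,v0=win(n,x,y,z,r);B,G,R=w[...,0],w[...,1],w[...,2]
        m=(R>150)&(G<90) if k=="L" else (w.max(2)<70)&(R-B<22)
        c=big(m)
        (cx,cy),sz,_=cv2.minAreaRect(c);M=cv2.moments(c);g=(u0+M["m10"]/M["m00"],v0+M["m01"]/M["m00"])
        print(k,n,np.round(g,1),np.round(sz,1),np.round(cast(n,*g,z),1))
for k,(x,y,r) in dict(med=(545,400,20),sml=(455,36,17),lrg=(446,-251,26),sq=(448.5,-347,24)).items():
    for n in("top","scene"):
        if n=="scene" and k in("lrg","sq"):continue
        w,u0,v0=win(n,x,y,9,r);g=w.mean(2)
        m=g<135
        c=cv2.convexHull(big(m)); M=cv2.moments(c);q=(u0+M["m10"]/M["m00"],v0+M["m01"]/M["m00"])
        m2=g<70;c2=cv2.convexHull(big(m2));M=cv2.moments(c2);q2=(u0+M["m10"]/M["m00"],v0+M["m01"]/M["m00"])
        print(k,n,cv2.boundingRect(c),np.round(cast(n,*q,9),1),"pad",cv2.boundingRect(c2),np.round(cast(n,*q2,10),1),cv2.minAreaRect(c),cv2.minAreaRect(c2))
        if n=="top":print(g[r].astype(int))
cv2.imwrite("pics/c3.png",np.hstack([cv2.resize(I["top"][235:275,210:250],(400,400),interpolation=cv2.INTER_CUBIC),cv2.resize(I["top"][240:280,380:420],(400,400),interpolation=cv2.INTER_CUBIC)]))
E
```

```text
L top [172.7 202.9] [7.8 9.2] [600.4 304.7]
L scene [198.2 224. ] [6.4 9.9] [601.6 304.2]
s top [179.7 259. ] [6. 7.] [448. 287.]
s scene [235.5 261.1] [6. 5.] [447.9 289.7]
q top [227.4 255.2] [9.2 8.5] [457.2 151.2]
q scene [271.6 236. ] [8. 6.] [456.6 153.7]
m top [319.3 260.1] [9.9 9.9] [ 442.1 -105. ]
m scene [336.1 203.2] [6. 6.] [ 440.6 -100.7]
med top (6, 6, 30, 27) [546.8 398.8] pad (8, 9, 20, 18) [551.  407.7] ((20.79310417175293, 19.017240524291992), (29.339862823486328, 24.697479248046875), 21.801406860351562) ((17.5, 17.5), (17.0, 19.0), 90.0)
[224 224 222 225 230 200 122 126  57  51  37  17  41  42  36  42  40  36
  38  38  36  39  40  38  34  39  28  75 135 115  54  35 126 136 130 116
 234 226 223 223]
med scene (5, 10, 28, 22) [546.9 405.1] pad (8, 15, 19, 10) [552.6 407.1] ((18.5, 20.5), (21.0, 27.0), 90.0) ((17.0, 19.5), (9.0, 18.0), 90.0)
sml top (8, 8, 23, 21) [452.5  31. ] pad (10, 11, 14, 13) [455.8  37.4] ((18.799999237060547, 18.09999656677246), (22.45216941833496, 18.657434463500977), 18.43494987487793) ((16.5, 17.0), (12.0, 13.0), 90.0)
[219 221 219 218 220 
[... 392 characters left out ...]
0, 24.0), 90.0)
[217 218 217 220 217 218 218 218 225 205  67 143 119 100  11  18  36  41
  39  37  41  35  39  35  41  35  38  35  38  44  38  40  41  41  39  39
  38  31 109  81 135 116 112 136 122 232 234 190  61  79 124 116]
sq top (10, 0, 35, 48) [ 450.3 -350.4] pad (15, 12, 22, 23) [ 452.8 -353.3] ((21.187232971191406, 22.21449089050293), (39.20342254638672, 31.93090057373047), 52.69605255126953) ((26.15384292602539, 22.73076820373535), (16.91835594177246, 16.086305618286133), 56.3099365234375)
[ 37  37  28  94  75 131 115 109 130 119 240 214 104  59 110 115 119  93
  26  35  35  37  37  40  40  39  38  38  41  38  39  34  38  37  25  47
  77  84 125 115 105  77 249 238 230 231 230 231]
```

View pics/c3.png

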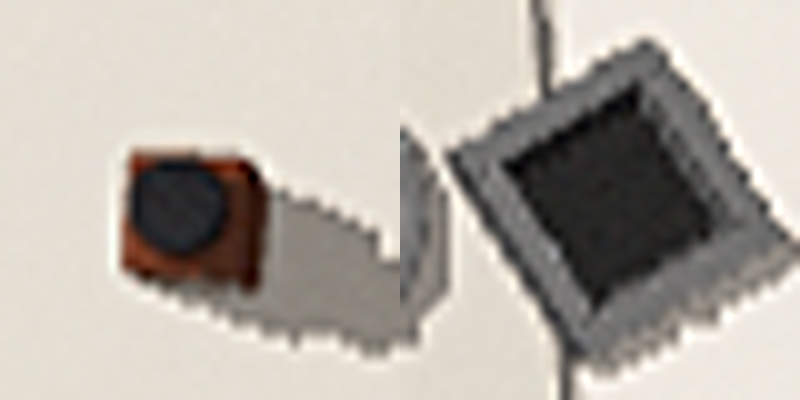

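```bash
cat > fit.py <<'E'
from h import *
from scipy.ndimage import map_coordinates
from scipy.optimize import least_squares
def edges(img,n,c,r,dirs,z0=18):
    g=img.astype(float).mean(2);cam=camera_model(n);R=cv2.Rodrigues(cam["rvec"])[0];o=(-R.T@cam["tvec"])[:2]
    P=[]
    for a in dirs:
        d=np.array([np.cos(a),np.sin(a)])
        if d@(0.42,0.9)<0.15: continue
        z=z0 if d@(c-o)>0 else 0
        s=np.arange(r+14,r-12,-.5)
        uv=np.array([proj(n,(*(c+k*d),z)) for k in s])
        v=map_coordinates(g,[uv[:,1],uv[:,0]],order=1)
        i=np.argmax(v<175)
        if v[i]<175 and i>0:P.append(c+s[i]*d)
    return np.array(P)
E
python3 - <<'E'
from fit import *
I={n:cv2.imread(f"pics/{n}0.png") for n in("top","scene")}
A=np.radians(np.arange(0,360,6))
for k,(x,y,r) in dict(med=(551,407,38),sml=(456,37,29),lrg=(448,-249,47)).items():
    for n in("top","scene"):
        if n=="scene" and k=="lrg":continue
        c=np.array([x,y],float)
        for _ in range(3):
            P=edges(I[n],n,c,r,A)
            f=least_squares(lambda q:np.hypot(*(P-q).T)-r,c,loss="soft_l1",f_scale=2);c=f.x
        print(k,n,c.round(1),len(P),np.abs(np.hypot(*(P-c).T)-r).mean().round(2))
# square stand: outline corners in c3 crop (right half) : pixel = 380+(u-400)/10, 240+v/10
for nm,pts,z in(("sq stand rim outer top/left/bottom/right",[(648,38),(447,152),(590,362),(775,250)],18),("recess",[(635,88),(500,165),(597,303),(745,215)],18)):
    w=np.array([cast("top",380+(u-400)/10-.45,240+v/10-.45,z) for u,v in pts])
    print(nm,w.round(1).tolist(),w.mean(0).round(1),[round(np.degrees(np.arctan2(*(w[(i+1)%4]-w[i])[::-1]))%90,1) for i in range(4)],[np.hypot(*(w[(i+1)%4]-w[i])).round(1) for i in range(4)])
# square bottle body top outline z=50: top-left, bottom-left edge ; base right
w=np.array([cast("top",210+u/10-.45,235+v/10-.45,50) for u,v in[(130,150),(122,270),(240,155),(245,290)]])
print("sqb",w.round(1).tolist())
E
```

```text
Traceback (most recent call last):
  File "fit.py", line 12, in edges
    uv=np.array([proj(n,(*(c+k*d),z)) for k in s])
                 ~~~~^^^^^^^^^^^^^^^^
  File "h.py", line 11, in proj
    c=camera_model(n);return cv2.projectPoints(np.array([p],float),c["rvec"],c["tvec"],c["camera_matrix"],None)[0][0,0]
ValueError: time passes only in moves, steps and waits
```

```bash
sed -i '2a import functools\ncamera_model=functools.lru_cache(None)(camera_model)' h.py
python3 - <<'E'
from fit import *
I={n:cv2.imread(f"pics/{n}0.png") for n in("top","scene")}
A=np.radians(np.arange(0,360,6))
for k,(x,y,r) in dict(med=(551,407,38),sml=(456,37,29),lrg=(448,-249,47)).items():
    for n in("top","scene"):
        if n=="scene" and k=="lrg":continue
        c=np.array([x,y],float)
        for _ in range(3):
            P=edges(I[n],n,c,r,A)
            f=least_squares(lambda q:np.hypot(*(P-q).T)-r,c,loss="soft_l1",f_scale=2);c=f.x
        print(k,n,c.round(1),len(P),np.abs(np.hypot(*(P-c).T)-r).mean().round(2))
for nm,pts,z in(("sq outer top/left/bottom/right",[(648,38),(447,152),(590,362),(775,250)],18),("recess",[(635,88),(500,165),(597,303),(745,215)],18)):
    w=np.array([cast("top",380+(u-400)/10-.45,240+v/10-.45,z) for u,v in pts])
    print(nm,w.round(1).tolist(),w.mean(0).round(1),[round(np.degrees(np.arctan2(*(w[(i+1)%4]-w[i])[::-1]))%90,1) for i in range(4)],[np.hypot(*(w[(i+1)%4]-w[i])).round(1) for i in range(4)])
w=np.array([cast("top",210+u/10-.45,235+v/10-.45,50) for u,v in[(130,150),(122,270),(240,155),(245,290)]])
print("sqb",w.round(1).tolist())
E
```

```text
med top [548.7 403.5] 27 0.25
med scene [548.6 403.3] 27 0.86
sml top [454.2  35.8] 27 0.35
sml scene [454.4  35.3] 27 0.86
lrg top [ 448.1 -249.3] 27 0.31
sq outer top/left/bottom/right [[497.5, -363.9], [464.0, -302.3], [403.1, -339.6], [435.2, -395.9]] [ 450.  -350.4] [np.float64(28.6), np.float64(31.5), np.float64(29.7), np.float64(27.2)] [np.float64(70.1), np.float64(71.4), np.float64(64.9), np.float64(70.1)]
recess [[482.7, -358.9], [460.1, -317.6], [420.0, -342.9], [445.4, -388.1]] [ 452.1 -351.9] [np.float64(28.7), np.float64(32.3), np.float64(29.4), np.float64(38.0)] [np.float64(47.1), np.float64(47.5), np.float64(51.8), np.float64(47.4)]
sqb [[475.7, 167.9], [441.5, 169.1], [474.2, 136.4], [435.8, 134.0]]
```

```bash
python3 -m handwheel '[[0,0,0,10,0],[0,0,0,10,0],[0,0,0,6.3,0],[20,-45,0,0,0],[20,-45,0,0,0]]'; python3 -m handwheel '[[20,-45,0,0,0],[20,-45,0,0,0],[20,-45,0,0,0],[20,-45,0,0,0],[0,0,0,0,0]]'
```

```text
t: 0.72
eef_pos: [295.2, -424.3, 218.7]
tool_rot: [-3.14, 0.0, -0.001]
contact_force: [0.7, 0.1, 0.7]
width: 93.7
grasp_force: 0.0
t: 1.35
eef_pos: [375.4, -242.2, 219.3]
tool_rot: [-3.14, 0.0, 0.005]
contact_force: [-1.1, -1.1, 0.7]
width: 94.1
grasp_force: 0.0
```

```bash
python3 -m handwheel '[[22,-46,0,0,0],[22,-46,0,0,0],[22,-46,0,0,0],[0,0,40,0,0],[0,0,40,0,0]]';python3 -m handwheel '[[0,0,0,0,0]]'; python3 - <<'E'
from h import *
cv2.imwrite("pics/a1.png",cv2.resize(np.hstack([snapshot("top")[200:300,260:390,::-1],snapshot("scene")[130:230,270:400,::-1]]),(800,308),interpolation=cv2.INTER_CUBIC))
E
```

```text
t: 1.98
eef_pos: [441.5, -107.6, 138.7]
tool_rot: [3.14, -0.001, 0.002]
contact_force: [0.4, -0.2, -0.6]
width: 93.8
grasp_force: 0.0
t: 2.1
eef_pos: [438.5, -107.0, 137.0]
tool_rot: [-3.139, 0.007, 0.0]
contact_force: [-0.1, 0.9, 0.4]
width: 93.9
grasp_force: 0.0
```

View pics/a1.png

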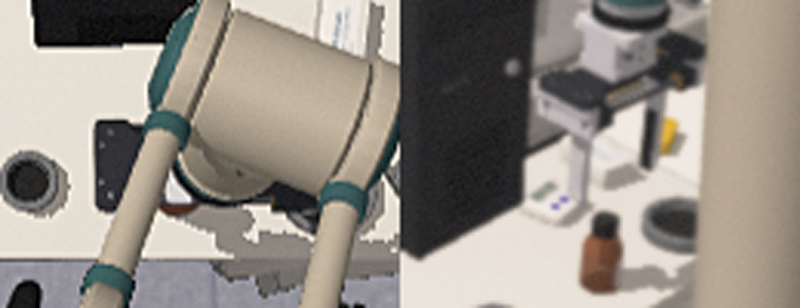

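The gripper is above the medium bottle with the fingers either side of it, so I'm descending.

```bash
python3 -m handwheel '[[0,-3,35,0,0],[0,0,35,0,0],[0,0,20,0,0],[0,0,15,0,0],[0,0,0,0,0]]' 15; python3 -m handwheel '[[0,0,0,0,0.6],[0,0,0,0,0.7],[0,0,0,0,0.8],[0,0,0,0,0.8],[0,0,0,0,0.8]]'
```

```text
t: 2.82
eef_pos: [441.7, -105.1, 35.2]
tool_rot: [3.141, -0.001, 0.0]
contact_force: [0.5, 1.3, 0.4]
width: 94.2
grasp_force: 0.0
t: 3.45
eef_pos: [440.9, -104.2, 34.5]
tool_rot: [3.141, -0.0, 0.001]
contact_force: [-0.1, -0.7, 0.9]
width: 47.4
grasp_force: 0.0
```

```bash
python3 -m handwheel '[[0,0,0,0,0.8],[0,0,0,0,0.8],[0,0,0,0,0.8],[0,0,0,0,0.8]]' 15
```

```text
t: 3.95
eef_pos: [440.8, -104.2, 34.5]
tool_rot: [3.141, 0.0, 0.001]
contact_force: [-0.1, -0.1, 2.2]
width: 43.0
grasp_force: 15.0
```

```bash
python3 -m handwheel '[[0,0,15,0,0.8],[0,0,0,0,0.8]]'; 
```

```text
t: 4.2
eef_pos: [443.1, -104.3, 20.5]
tool_rot: [3.141, -0.005, -0.0]
contact_force: [1.7, 2.0, 5.6]
width: 43.4
grasp_force: 15.0
```

I typed the wrong sign: tool +z is down, so the fingers slid 15 mm down the bottle. I'll release, go back up and grip again.

```bash
python3 -m handwheel '[[0,0,0,0,0.3],[0,0,0,0,0.3],[0,0,0,0,0.3],[0,0,-14,0,0.3],[0,0,0,0,0.3]]';python3 -m handwheel '[[0,0,0,0,0.8],[0,0,0,0,0.8],[0,0,0,0,0.8],[0,0,0,0,0.8],[0,0,0,0,0.8]]' 20;python3 -m handwheel '[[0,0,-20,0,0.8],[0,0,0,0,0.8]]'
```

```text
t: 4.82
eef_pos: [441.4, -104.4, 33.9]
tool_rot: [3.141, -0.001, 0.001]
contact_force: [0.4, 0.2, -1.1]
width: 65.4
grasp_force: 0.0
t: 5.45
eef_pos: [440.7, -104.1, 33.3]
tool_rot: [-3.142, 0.0, 0.001]
contact_force: [0.4, -0.6, -1.6]
width: 43.0
grasp_force: 20.0
t: 5.7
eef_pos: [442.0, -104.6, 54.3]
tool_rot: [3.14, -0.003, 0.001]
contact_force: [0.2, 0.4, -0.4]
width: 43.1
grasp_force: 20.0
```

```bash
python3 - <<'E'
from h import *
cv2.imwrite("pics/a2.png",cv2.resize(snapshot("scene")[150:230,280:390,::-1],(770,560),interpolation=cv2.INTER_CUBIC))
print(state()["eef_pos"],state()["width"])
E
```

```text
[ 441.28986799 -104.3621642    53.71526962] 42.902507014756
```

View pics/a2.png

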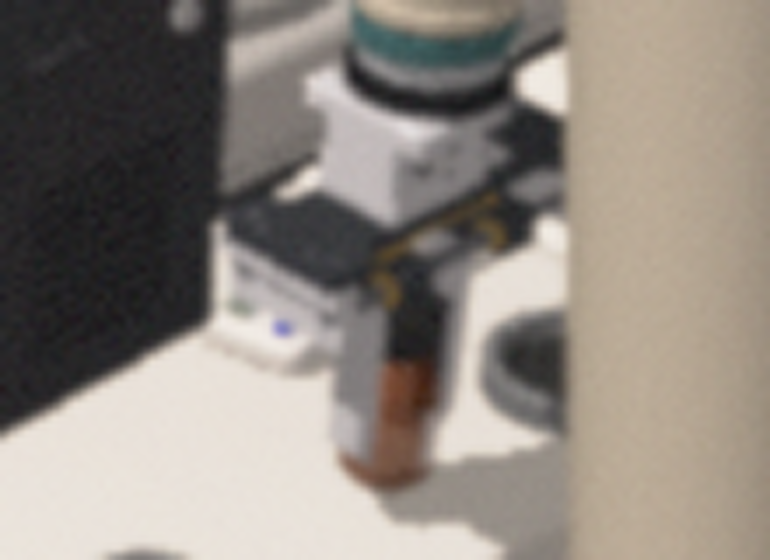

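The bottle is held upright between the fingers, with its base off the table at crop (390,485). Next I lift it and carry it to the medium holder.

```bash
python3 -m handwheel '[[0,0,-40,0,0.8],[0,-15,-40,0,0.8],[10,-40,0,0,0.8],[10,-46,0,0,0.8],[10,-46,0,0,0.8]]';python3 -m handwheel '[[10,-46,0,0,0.8],[10,-46,0,0,0.8],[10,-46,0,0,0.8],[10,-46,0,0,0.8],[10,-46,0,0,0.8]]';python3 -m handwheel '[[10,-46,0,0,0.8],[10,-46,0,0,0.8],[10,-35,0,0,0.8],[0,0,0,0,0.8],[0,0,0,0,0.8]]'
```

```text
t: 6.38
eef_pos: [470.6, 44.1, 132.8]
tool_rot: [3.141, 0.001, 0.0]
contact_force: [0.8, -0.6, -0.3]
width: 43.1
grasp_force: 20.0
t: 7.0
eef_pos: [520.3, 274.3, 132.2]
tool_rot: [3.141, 0.001, 0.001]
contact_force: [0.7, -0.5, -0.8]
width: 42.7
grasp_force: 20.0
t: 7.62
eef_pos: [549.7, 399.0, 132.1]
tool_rot: [3.14, 0.002, 0.001]
contact_force: [0.2, -1.3, -2.0]
width: 43.3
grasp_force: 20.0
```

```bash
python3 -m handwheel '[[-1,-4.5,30,0,0.8],[0,0,25,0,0.8],[0,0,17,0,0.8],[0,0,0,0,0.8]]';  python3 - <<'E'
from h import *
print(state()["eef_pos"])
cv2.imwrite("pics/a3.png",cv2.resize(snapshot("scene")[210:310,130:240,::-1],(660,600),interpolation=cv2.INTER_CUBIC))
E
```

```text
t: 8.12
eef_pos: [548.5, 403.0, 60.1]
tool_rot: [3.14, 0.003, -0.0]
contact_force: [-0.6, -0.8, -0.2]
width: 43.2
grasp_force: 20.0
[548.54829913 402.96830377  60.05054662]
```

View pics/a3.png

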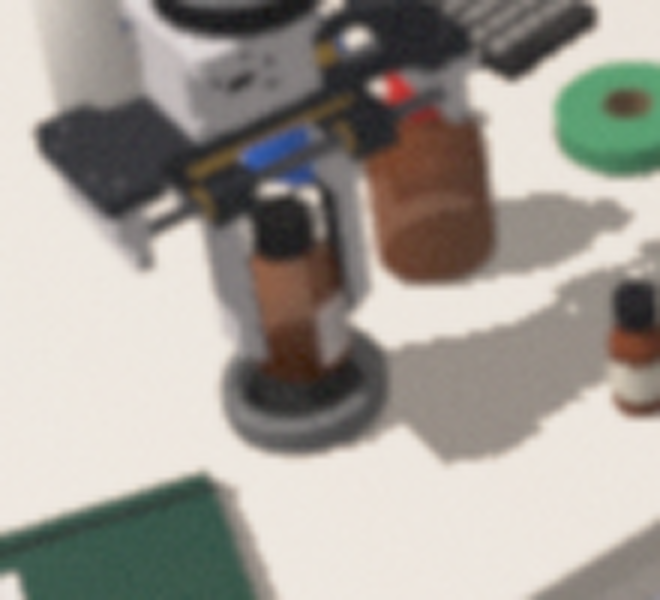

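The bottle hangs centred over the recess at crop (300,375), and the gripper body clears the red cap. Lowering and releasing next, opening only partly.

```bash
python3 -m handwheel '[[0,0,12,0,0.8],[0,0,6,0,0.8],[0,0,2,0,0.8],[0,0,0,0,0.8]]';python3 -m handwheel '[[0,0,0,0,0.35],[0,0,0,0,0.35],[0,0,0,0,0.35],[0,0,-30,0,0.35],[0,0,-50,0,0.35]]';
```

```text
t: 8.68
eef_pos: [549.4, 404.5, 41.3]
tool_rot: [3.141, 0.0, 0.001]
contact_force: [-0.1, -0.1, -0.3]
width: 42.9
grasp_force: 20.0
t: 9.3
eef_pos: [548.2, 403.6, 120.2]
tool_rot: [3.139, 0.004, 0.001]
contact_force: [-0.2, 0.1, -0.0]
width: 61.2
grasp_force: 0.0
```

```bash
python3 -m handwheel '[[-33,38,0,0,0.35],[-34,38,0,0,0.35],[-33,39,0,0,0.35],[0,0,0,0,0.35],[0,0,0,0,0.35]]'; cat > cap.py <<'E'
from h import *
import sys
def cap(n,x,y,z,r,red=False,img=None):
    I=(snapshot(n)[:,:,::-1] if img is None else img).astype(int);u,v=np.round(proj(n,(x,y,z))).astype(int)
    w=I[v-r:v+r,u-r:u+r];m=(w[...,2]>150)&(w[...,1]<90) if red else (w.max(2)<70)&(w[...,2]-w[...,0]<22)
    M=cv2.moments(big(m));return cast(n,u-r+M["m10"]/M["m00"],v-r+M["m01"]/M["m00"],z).round(1)
E
python3 - <<'E'
from cap import *
im=snapshot("scene")[:,:,::-1]
print(cap("scene",549,404,83,8,img=im))
cv2.imwrite("pics/a4.png",cv2.resize(im[180:310,130:290],(739,600),interpolation=cv2.INTER_CUBIC))
E
```

```text
t: 9.93
eef_pos: [450.6, 289.9, 122.2]
tool_rot: [-3.14, -0.002, 0.0]
contact_force: [0.3, 0.5, -0.6]
width: 61.2
grasp_force: 0.0
[548.6 406.6]
```

View pics/a4.png

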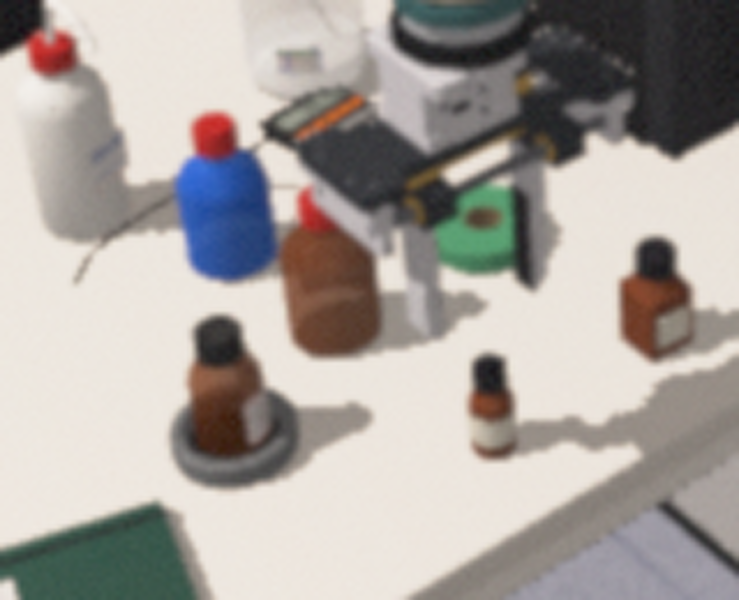

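The medium bottle stands upright in its holder at crop (230,440), and the gripper is over the small bottle at crop (490,405). I'm going down to grip it.

```bash
python3 -m handwheel '[[0,0,40,0,0.35],[0,0,30,0,0.35],[0,0,21,0,0.35],[0,0,0,0,0.35],[0,0,0,0,0.35]]';python3 -m handwheel '[[0,0,0,0,0.9],[0,0,0,0,0.9],[0,0,0,0,0.9],[0,0,0,0,0.9],[0,0,0,0,0.9]]' 12
```

```text
t: 10.6
eef_pos: [450.8, 290.2, 30.9]
tool_rot: [-3.141, -0.001, 0.001]
contact_force: [-0.4, 0.1, 0.1]
width: 61.2
grasp_force: 0.0
t: 11.22
eef_pos: [449.7, 289.3, 30.7]
tool_rot: [3.142, -0.0, 0.001]
contact_force: [-0.2, 0.3, 2.2]
width: 27.4
grasp_force: 12.0
```

```bash
python3 -m handwheel '[[0,0,-40,0,0.9],[0,0,-50,0,0.9],[0,20,-15,0,0.9],[2,43,0,0,0.9],[2,43,0,0,0.9]]';python3 -m handwheel '[[1,43,0,0,0.9],[0,43,0,0,0.9],[0,43,0,0,0.9],[0,18,0,0,0.9],[0,0,0,0,0.9]]'
```

```text
t: 11.85
eef_pos: [452.5, 181.3, 134.5]
tool_rot: [3.141, 0.002, 0.002]
contact_force: [0.1, 0.1, -0.1]
width: 27.8
grasp_force: 12.0
t: 12.48
eef_pos: [453.5, 34.8, 134.4]
tool_rot: [3.141, 0.002, -0.002]
contact_force: [-1.0, -0.3, -0.4]
width: 27.8
grasp_force: 12.0
```

```bash
python3 -m handwheel '[[2,-1,35,0,0.9],[0,0,30,0,0.9],[0,0,20,0,0.9],[0,0,11,0,0.9],[0,0,0,0,0.9]]'; python3 - <<'E'
from h import *
print(state()["eef_pos"])
E
```

```text
t: 13.1
eef_pos: [456.0, 37.8, 38.8]
tool_rot: [-3.141, 0.002, 0.001]
contact_force: [0.8, -0.2, 0.5]
width: 27.4
grasp_force: 12.0
[455.97977636  37.7724038   38.77131867]
```

```bash
python3 -m handwheel '[[0,1,1.5,0,0.9],[0,0,0,0,0.9],[0,0,0,0,0.4],[0,0,0,0,0.4],[0,0,0,0,0.4]]';python3 -m handwheel '[[0,0,-30,0,0.4],[0,0,-40,0,0.3],[0,-39,-10,0,0.2],[1,-39,0,0,0.2],[0,-39,0,2.3,0.2]]'; python3 - <<'E'
from cap import *
im=snapshot("scene")[:,:,::-1];print(state()["eef_pos"],state()["tool_rot"])
print("small",cap("scene",454,36,64,8,img=im),"sq",cap("scene",457,152,67.5,9,img=im))
cv2.imwrite("pics/a5.png",cv2.resize(im[180:280,220:330],(660,600),interpolation=cv2.INTER_CUBIC))
E
```

```text
t: 13.72
eef_pos: [456.9, 36.3, 38.1]
tool_rot: [3.141, -0.0, 0.001]
contact_force: [0.2, 0.3, -0.8]
width: 54.2
grasp_force: 0.0
t: 14.35
eef_pos: [457.8, 154.4, 118.4]
tool_rot: [-3.142, -0.001, -0.041]
contact_force: [-0.2, 0.1, -0.7]
width: 75.6
grasp_force: 0.0
[457.80931032 158.53488011 118.2954696 ] [-3.13731736e+00 -1.03329987e-03 -4.07566698e-02]
small [456.8  38.5] sq [457.1 153.4]
```

View pics/a5.png

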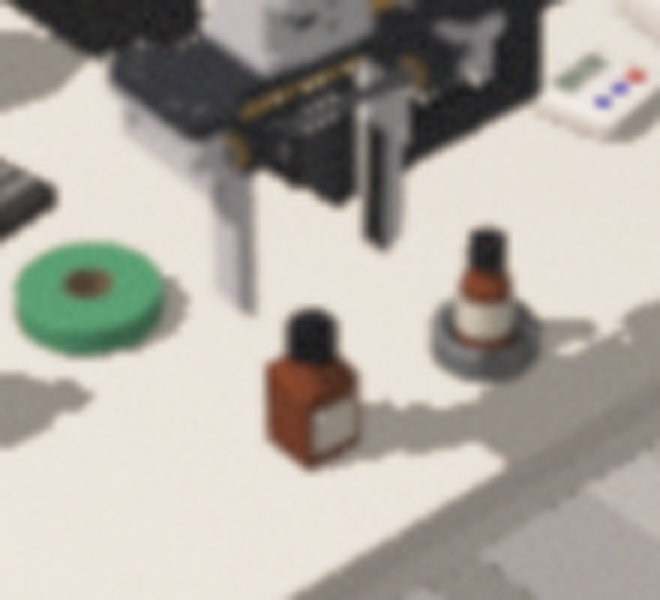

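The small bottle stands in its holder at crop (487,320). The square bottle at crop (312,395) is between the fingers, so I'm settling and going down.

```bash
python3 -m handwheel '[[0,2,0,0,0.2],[0,0,35,0,0.2],[0,0,30,0,0.2],[0,0,21,0,0.2],[0,0,0,0,0.2]]';python3 -m handwheel '[[0,0,0,0,0.8],[0,0,0,0,0.8],[0,0,0,0,0.8],[0,0,0,0,0.8],[0,0,0,0,0.8]]' 15
```

```text
t: 15.02
eef_pos: [456.1, 149.8, 30.6]
tool_rot: [3.14, 0.004, -0.04]
contact_force: [0.3, -0.1, 0.0]
width: 75.3
grasp_force: 0.0
t: 15.65
eef_pos: [457.8, 151.5, 32.3]
tool_rot: [-3.142, -0.001, -0.039]
contact_force: [-0.1, 0.6, 1.9]
width: 35.5
grasp_force: 15.0
```

```bash
python3 -m handwheel '[[0,0,-40,0,0.8],[0,0,-50,0,0.8],[1,25,-15,0,0.8],[1.3,46,0,0,0.8],[1.3,46,0,0,0.8]]';python3 -m handwheel '[[1.3,46,0,0,0.8],[1.3,46,0,0,0.8],[1.3,46,0,0,0.8],[1.3,46,0,0,0.8],[1.3,46,0,0,0.8]]';python3 -m handwheel '[[1.3,46,0,0,0.8],[1.3,46,0,0,0.8],[1.3,46,0,0,0.8],[0,17,0,0,0.8],[0,0,0,-10,0.8]]';python3 -m handwheel '[[0,0,0,-10,0.8],[0,0,0,-10,0.8],[0,0,0,-2.3,0.8],[0,0,0,0,0.8],[0,0,0,0,0.8]]'
```

```text
t: 16.27
eef_pos: [456.5, 33.4, 137.2]
tool_rot: [3.141, -0.001, -0.038]
contact_force: [-0.2, -0.2, -0.5]
width: 36.0
grasp_force: 15.0
t: 16.9
eef_pos: [453.6, -197.1, 136.8]
tool_rot: [-3.141, 0.0, -0.039]
contact_force: [1.4, 0.3, -0.6]
width: 35.9
grasp_force: 15.0
t: 17.52
eef_pos: [451.5, -351.5, 136.4]
tool_rot: [-3.141, 0.001, 0.138]
contact_force: [-0.7, 0.1, -0.7]
width: 36.0
grasp_force: 15.0
t: 18.15
eef_pos: [451.8, -350.1, 136.9]
tool_rot: [-3.141, 0.0, 0.524]
contact_force: [0.5, -0.1, -0.9]
width: 35.7
grasp_force: 15.0
```

```bash
python3 -m handwheel '[[0,0,40,0,0.8],[0,0,30,0,0.8],[0,0,13,0,0.8],[0,0,8,0,0.8],[0,0,0,0,0.8]]';python3 -m handwheel '[[0,0,5,0,0.8],[0,0,0,0,0.8],[0,0,0,0,0.8]]'
```

```text
t: 18.77
eef_pos: [452.1, -351.0, 46.2]
tool_rot: [3.141, -0.0, 0.524]
contact_force: [0.8, 0.2, -0.7]
width: 35.9
grasp_force: 15.0
t: 19.15
eef_pos: [452.0, -351.0, 41.4]
tool_rot: [3.141, -0.0, 0.524]
contact_force: [0.2, -0.5, -0.8]
width: 35.9
grasp_force: 15.0
```

```bash
python3 -m handwheel '[[0,0,2.5,0,0.8],[0,0,0,0,0.8],[0,0,0,0,0.35],[0,0,0,0,0.35],[0,0,0,0,0.35]]';python3 -m handwheel '[[0,0,-30,0,0.35],[0,0,-40,0,0.2],[0,0,-50,10,0],[0,0,-10,10,0],[0,0,0,10,0]]';python3 -m handwheel '[[0,-50,0,0,0],[0,-50,0,0,0],[0,-50,0,0,0],[0,-50,0,0,0],[0,-50,0,0,0]]';python3 -m handwheel '[[0,-50,0,0,0],[0,-50,0,0,0],[0,-50,0,0,0],[0,0,0,0,0],[0,0,0,0,0]]'; python3 - <<'E'
from cap import *
im=snapshot("top")[:,:,::-1]
print("sq top",cap("top",451,-351,73.5,9,img=im))
cv2.imwrite("pics/a6.png",cv2.resize(im[170:300,130:430],(800,347),interpolation=cv2.INTER_CUBIC))
E
```

```text
t: 19.77
eef_pos: [451.9, -350.9, 38.6]
tool_rot: [3.141, -0.0, 0.524]
contact_force: [0.4, 0.2, 0.0]
width: 60.1
grasp_force: 0.0
t: 20.4
eef_pos: [452.5, -351.4, 170.3]
tool_rot: [3.139, -0.003, -0.005]
contact_force: [-0.1, 0.5, -0.3]
width: 93.6
grasp_force: 0.0
t: 21.02
eef_pos: [451.5, -99.3, 168.6]
tool_rot: [3.141, -0.001, 0.0]
contact_force: [0.9, 0.2, 0.4]
width: 94.0
grasp_force: 0.0
t: 21.65
eef_pos: [451.5, 48.9, 168.5]
tool_rot: [3.141, -0.0, 0.002]
contact_force: [0.3, 0.2, -0.0]
width: 93.9
grasp_force: 0.0
sq top [ 447.5 -355.1]
```

View pics/a6.png

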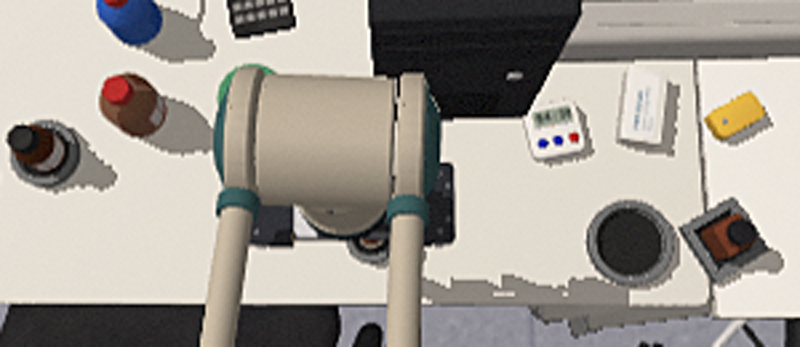

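The square bottle sits aligned in its recess at crop (728,238), and the medium one is in place at (45,150). Now for the large amber bottle at crop (132,103).

```bash
python3 -m handwheel '[[25,-42.5,0,0,0],[25,-42.5,0,0,0],[25,-42.5,0,0,0],[25,-42.5,0,0,0],[25,-42.5,0,0,0]]';python3 -m handwheel '[[24.5,-43,0,0,0],[0,0,0,0,0],[0,0,0,0,0]]'; python3 - <<'E'
from cap import *
im=snapshot("scene")[:,:,::-1]
print(state()["eef_pos"],cap("scene",601,304,102,11,True,im))
cv2.imwrite("pics/a7.png",cv2.resize(im[160:280,150:290],(700,600),interpolation=cv2.INTER_CUBIC))
E
```

```text
t: 22.32
eef_pos: [578.1, 261.1, 168.3]
tool_rot: [3.141, -0.0, -0.002]
contact_force: [-0.5, -0.1, 0.7]
width: 94.0
grasp_force: 0.0
t: 22.7
eef_pos: [600.9, 302.9, 167.8]
tool_rot: [3.14, 0.001, -0.001]
contact_force: [0.1, -0.0, 0.4]
width: 93.9
grasp_force: 0.0
[600.64658113 302.69328297 168.10138646] [607.7 297.8]
```

View pics/a7.png

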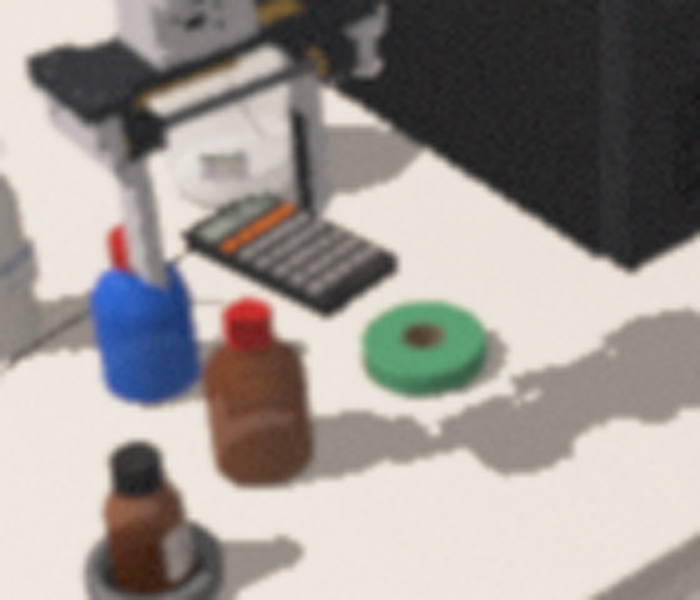

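The fingers straddle the amber bottle, whose cap is at crop (248,322). They stay clear of the blue one at (145,330) and the tape at (425,345). Descending now.

```bash
python3 -m handwheel '[[0,-1.5,30,0,0],[0,0,30,0,0],[0,0,30,0,0],[0,0,25,0,0],[0,0,13,0,0]]';python3 -m handwheel '[[0,0,0,0,0.8],[0,0,0,0,0.8],[0,0,0,0,0.8],[0,0,0,0,0.8],[0,0,0,0,0.8]]' 22;
```

```text
t: 23.38
eef_pos: [599.9, 304.3, 39.6]
tool_rot: [3.14, 0.002, -0.001]
contact_force: [-0.1, 0.1, -0.5]
width: 94.1
grasp_force: 0.0
t: 24.0
eef_pos: [601.5, 305.9, 41.5]
tool_rot: [3.141, -0.002, 0.001]
contact_force: [0.2, -3.5, 4.8]
width: 59.1
grasp_force: 22.0
```

```bash
python3 -m handwheel '[[0,0,-30,0,0.8],[0,0,-40,0,0.8],[0,0,-40,0,0.8],[-25,42.5,0,0,0.8],[-25,42.5,0,0,0.8]]';python3 -m handwheel '[[-25,42.5,0,0,0.8],[-25,42.5,0,0,0.8],[-25,42.5,0,0,0.8],[-25,42.5,0,0,0.8],[0,43,0,0,0.8]]';python3 -m handwheel '[[0,43,0,0,0.8],[0,43,0,0,0.8],[0,43,0,0,0.8],[0,43,0,0,0.8],[0,43,0,0,0.8]]';python3 -m handwheel '[[-2,42,0,0,0.8],[0,0,0,0,0.8],[0,0,0,0,0.8]]'
```

```text
t: 24.62
eef_pos: [550.2, 221.2, 150.3]
tool_rot: [-3.141, -0.0, 0.002]
contact_force: [0.4, -0.2, -1.2]
width: 59.4
grasp_force: 22.0
t: 25.25
eef_pos: [448.4, 8.1, 150.1]
tool_rot: [-3.14, 0.002, 0.001]
contact_force: [1.0, -0.2, -1.2]
width: 59.1
grasp_force: 22.0
t: 25.88
eef_pos: [451.2, -207.5, 150.1]
tool_rot: [-3.14, -0.0, 0.0]
contact_force: [1.1, -0.5, -0.8]
width: 59.5
grasp_force: 22.0
t: 26.25
eef_pos: [448.9, -247.8, 149.9]
tool_rot: [-3.14, 0.001, 0.0]
contact_force: [0.1, 0.5, -1.9]
width: 59.2
grasp_force: 22.0
```

```bash
python3 -m handwheel '[[-0.5,1.5,35,0,0.8],[0,0,35,0,0.8],[0,0,20,0,0.8],[0,0,10,0,0.8],[0,0,0,0,0.8]]';python3 -m handwheel '[[0,0,2.5,0,0.8],[0,0,0,0,0.8],[0,0,0,0,0.8]]'
```

```text
t: 26.88
eef_pos: [448.7, -249.3, 50.3]
tool_rot: [-3.141, 0.001, 0.002]
contact_force: [-0.0, -0.4, -0.5]
width: 59.5
grasp_force: 22.0
t: 27.25
eef_pos: [449.0, -250.5, 48.5]
tool_rot: [3.141, -0.001, 0.001]
contact_force: [-0.6, 0.9, -1.7]
width: 59.2
grasp_force: 22.0
```

```bash
python3 -m handwheel '[[0,0,1.5,0,0.8],[0,0,0,0,0.8],[0,0,0,0,0.2],[0,0,0,0,0.2],[0,0,0,0,0.2]]';python3 -m handwheel '[[0,0,-30,0,0.2],[0,0,-40,0,0.2],[0,0,-50,0,0.2],[-20,-50,-20,0,0.2],[-20,-50,0,0,0.2]]';python3 -m handwheel '[[-20,-50,0,0,0.2],[-20,-50,0,0,0.2],[-20,-50,0,0,0.2],[-20,-50,0,0,0.2],[0,0,0,0,0.2]]'; python3 - <<'E'
from cap import *
im=snapshot("top")[:,:,::-1]; s=snapshot("scene")[:,:,::-1]
print(state()["eef_pos"],"L",cap("top",448,-249,108,10,True,im))
a=cv2.resize(im[225:285,340:430],(400,267),interpolation=cv2.INTER_CUBIC);b=cv2.resize(im[195:285,125:260],(400,267),interpolation=cv2.INTER_CUBIC)
c=cv2.resize(s[165:295,145:385],(800,433),interpolation=cv2.INTER_CUBIC)
cv2.imwrite("pics/f.png",cv2.resize(np.vstack([np.hstack([a,b]),c]),(686,600)))
E
```

```text
t: 27.88
eef_pos: [448.7, -250.3, 46.4]
tool_rot: [3.142, -0.0, 0.001]
contact_force: [0.5, 0.8, -0.6]
width: 75.1
grasp_force: 0.0
t: 28.5
eef_pos: [409.5, -150.2, 188.2]
tool_rot: [3.14, -0.004, -0.001]
contact_force: [-0.1, 0.7, 0.5]
width: 74.9
grasp_force: 0.0
t: 29.12
eef_pos: [326.4, 52.2, 186.3]
tool_rot: [-3.141, 0.001, 0.007]
contact_force: [0.8, -1.0, 0.3]
width: 75.3
grasp_force: 0.0
[328.70035678  49.64531295 186.59468933] L [ 447.1 -251.8]
```

View pics/f.png

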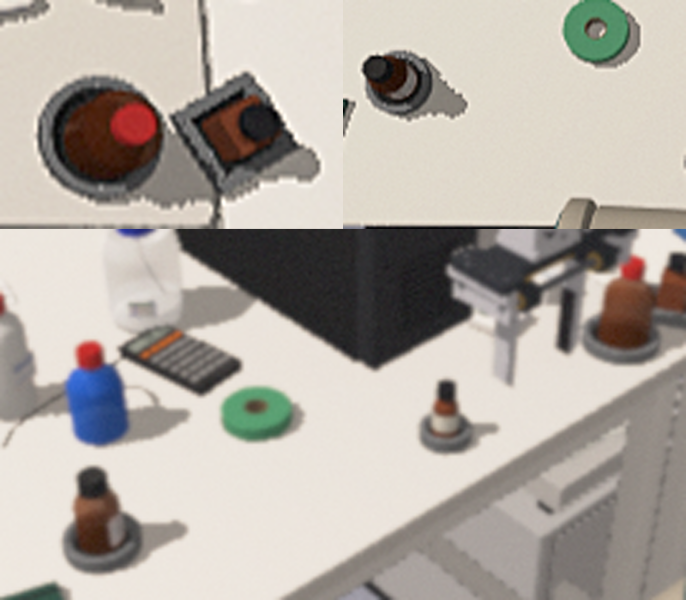

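All four bottles stand upright in their own holders: large at (110,130), square at (245,125), medium at (95,530) and small at (445,420). The tape hasn't moved and the arm is clear, so I'm handing in.

```bash
python3 -m handwheel '[[0,0,0,0,0.2],[0,0,0,0,0.2]]'; python3 -c "
from station import *
print(sign_off())"
```

```text
t: 29.48
eef_pos: [329.1, 48.5, 186.4]
tool_rot: [3.141, 0.0, -0.002]
contact_force: [-0.2, 0.1, 0.6]
width: 75.2
grasp_force: 0.0
the job is handed in; nothing more can be done
None
```

I handed the job in at about 29.5 s: in the final pictures all four amber bottles stand upright in their own holders and the tape roll and blue look-alike are where they were, though sign-off returned no verdict.

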